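Unstack the bench blocks into their trays

TASK

The four dark steel bench blocks have been left in one stack. Take the stack apart from the top and put each block away, same way up, in the wooden tray of its own shape (square, hexagonal, round, oblong): flat on the tray's floor, about centred and turned to line up with the tray. Set the blocks down rather than dropping them, and leave the jar and the loupe where they stand.

Things in the scene. Friction and masses are not known exactly. Their poses are not given: they have to be found in the camera images.
- square_block: Square dark steel bench block, 62 x 62 mm, the lowest of the stack and standing on the bench, 0.45 to 0.72 kg; 22 mm high; origin: centre of its underside, z up. x and y run square to its sides.
- hex_block: Hexagonal dark steel bench block, 48 mm across the flats, 55 mm across the corners, second from below in the stack (on the square block, roughly centred, at any angle), 0.25 to 0.4 kg; 22 mm high; origin: centre of its underside, z up. x is square to one pair of flats.
- round_block: Round dark steel bench block, 38 mm in diameter, third in the stack (on the hexagonal block), 0.14 to 0.23 kg; 22 mm high; origin: centre of its underside, z up.
- oblong_block: Oblong dark steel bench block, 30 mm along its x by 20 mm along its y, the top of the stack (on the round block; the stack is 88 mm high), 0.07 to 0.12 kg; 22 mm high; origin: centre of its underside, z up.
- square_tray: Large square wooden tray, 78 x 78 mm inside the lip, 90 x 90 mm outside; x and y run square to its sides. It is fixed to the bench. Origin: centre of its underside, z up; its cork-lined floor is 6 mm above the origin and a lip 6 mm wide stands 4 mm above the floor (10 mm above the bench).
- hex_tray: Hexagonal wooden tray, 64 mm across the flats inside the lip, 76 mm outside; x is square to one pair of flats. It is fixed to the bench. Origin: centre of its underside, z up; its cork-lined floor is 6 mm above the origin and a lip 6 mm wide stands 4 mm above the floor (10 mm above the bench).
- round_tray: Round wooden tray, 54 mm inside the lip, 66 mm outside. It is fixed to the bench. Origin: centre of its underside, z up; its cork-lined floor is 6 mm above the origin and a lip 6 mm wide stands 4 mm above the floor (10 mm above the bench).
- oblong_tray: Small oblong wooden tray, 46 mm along its x by 36 mm along its y inside the lip, 58 x 48 mm outside. It is fixed to the bench. Origin: centre of its underside, z up; its cork-lined floor is 6 mm above the origin and a lip 6 mm wide stands 4 mm above the floor (10 mm above the bench).
- flux_jar: Amber jar with a black lid, 48 mm in diameter, 57 mm high, standing loose on the bench, to be left alone; origin: centre of its underside.
- loupe: Steel eye loupe with a black band, 22 mm in diameter, 14 mm high, standing loose on the bench, to be left alone; origin: centre of its underside.
Things that resemble listed ones, but are neither listed nor needed, are in the scene too. Leave any green look-alike of the round_tray alone.

How it is judged:
At the end, for the whole second after the job is handed in: Each of the four blocks rests flat (within 3.4 degrees) on the floor of the tray of its own shape, centred within 12 mm, still; the square, hexagonal and oblong blocks are turned to within 15 degrees of the tray's sides (any of the equivalent ways round) (horizontal distance between square_block and square_tray below 0.012 m and z of square_block in the frame of square_tray between 0.003 and 0.0085 m and angle between each of square_block, hex_block, round_block, oblong_block's own z axis and vertical below 0.06 rad and linear speed of each of square_block, hex_block, round_block, oblong_block below 0.01 m/s and horizontal distance between hex_block and hex_tray below 0.012 m and z of hex_block in the frame of hex_tray between 0.003 and 0.0085 m and horizontal distance between round_block and round_tray below 0.012 m and z of round_block in the frame of round_tray between 0.003 and 0.0085 m and horizontal distance between oblong_block and oblong_tray below 0.012 m and z of oblong_block in the frame of oblong_tray between 0.003 and 0.0085 m and angle between the x axis of oblong_block and the x axis of oblong_tray, either way round below 0.26 rad and (angle between the x axis of square_block and the x axis of square_tray, either way round below 0.26 rad or angle between the x axis of square_block and the y axis of square_tray, either way round below 0.26 rad) and (angle between the x axis of hex_block and the x axis of hex_tray, either way round below 0.26 rad or angle between the x axis of hex_block and the x axis of hex_tray, either way round between 0.7872 and 1.3072 rad)); the robot touches nothing.
It fails at once if the jar or the loupe was shifted by more than 25 mm or tipped over (distance of any of flux_jar, loupe from where it was at the start of the episode above 0.025 m or angle between any of flux_jar, loupe's own z axis and vertical above 0.5 rad).
It fails at once if a block was dropped (fell faster than 0.6 m/s, a fall of about 18 mm) ((linear speed of square_block above 0.6 m/s and contact force between the fingers and square_block below 0.05 N) or (linear speed of hex_block above 0.6 m/s and contact force between the fingers and hex_block below 0.05 N) or (linear speed of round_block above 0.6 m/s and contact force between the fingers and round_block below 0.05 N) or (linear speed of oblong_block above 0.6 m/s and contact force between the fingers and oblong_block below 0.05 N)).
It also fails if it takes over 115 s, if anything falls off the work surface, if the arm or the gripper's body presses on something with over 40 N, if the wrist force passes 120 N, or if a joint passes its speed limit or range.

ROBOT

A 6-joint arm with a two-finger parallel gripper is mounted at the origin on a cart in front of the work surface, level with it; the furniture and walls round the work are solid. World frame = base frame: x ahead of the robot, y to its left, z up, the work surface at z = 0. Lengths are in m, angles in rad, forces in N, time in s.
With the tool pointing down it reaches from about 0.25 to 0.725 m from the base axis. Payload 4 kg.
Tool frame: the origin (TCP) lies on the centre line of the jaws, within the pads' length; the fingertips stand 22 mm ahead of it and the grasp point (between the pads) lies 3 mm ahead of it; z points along the fingers, y is the line along which they close (so a half turn about z gives the same grasp; the last joint's range is limited). The gripper opens to 85 mm and grips with 20 to 120 N. Pads are 22 mm wide; open, the fingers measure 114 mm over their backs; the gripper's body (76 mm by 85 mm) begins 54 mm behind the grasp point. The pads swing forward as they close: fully open they stand 13 mm farther back than shut.
Start: joints at [1.139, 0.241, 0.005, 1.335, 0, 1.571], TCP at [0.209, 0.454, 0.253] pointing down, gripper open.
Joint ranges: [-2.72, 2.72], [-1.05, 1.87], [-1.09, 1.28], [-1.99, 2.15], [-1.42, 1.44], [-3.14, 3.14]. Speed limits (rad/s): [2.79, 2.79, 3.14, 3.14, 3.14, 3.14].

INTERFACE

Orientations are given as a unit quaternion [x, y, z, w].
In Python, from workcell import bot gives the robot as it stands.
- The arm moves only by the shell command python3 -m inch 'ROWS'. ROWS is JSON, one flat list of numbers, 7 for each row, row after row: the shift along the world's x, y, z in mm, then the turn, a rotation vector about the world's x, y, z in rad, then the opening in per cent of the stroke, from 0 (shut) to 100 (fully open). A call has 1 to 8 rows; each row is the pose to reach, as a shift and turn from the pose commanded when the call began; what a row does not reach only later rows make up. A row lasts 1/12 s, in which the tool goes at most 41.7 mm and 7.16 degrees, less where a joint would pass 70% of its speed; a pose out of reach is approached as far as the arm can. A call with a gripper value outside its range is refused whole. The fingers move at their own pace and stop on an object; the grip force is fixed at half the most. Time passes only in rows, so rows that repeat a pose let the fingers close. It gives the time, the measured TCP pose, the force, the opening and the grip force at its end, in the units of the state.
- bot.get_obs(): the state, without advancing time (a new reading comes with each control period).
- bot.camera(name): name is "side" or "top"; returns the picture (420x560x3 uint8, blue, green, red); there is no depth.
- bot.camera_info(name): a dict with "intrinsics" (3x3 intrinsics, pixels), "camera_from_world" (4x4, takes a point from world to camera coordinates). Camera axes: x right, y down, z forward; pixel columns grow to the right and rows downward; lengths in m; the calibration is good to about 2 mm. A picture is of the moment at which its call begins. camera_info takes no time and is no camera call.
- bot.job_done(): hands the job in; it is judged then, once.
Trained networks look in the newest picture that a camera, given by its name, has taken for a name from the list of things; names that differ only in an ending like _2 or _b are one class to them, and where a whole thing is asked for, a point or a joint stands for the part that bears it (a point fixed in the world has none). Each returns a list of dicts, best first, with "confidence" (0 to 1); they miss things now and then, are a little off and sometimes report something else, mostly with a low value. They report only what shows in the picture. A call takes as long as a camera call. They do not tell look-alikes from the thing itself.
- bot.silhouettes(camera, target): "mask" (420x560 bool, what is visible of it) and "uv" ([column, row] in pixels, amid what is visible of it).
- bot.spot_point(camera, target): "uv" ([column, row] in pixels: a listed point, or the origin of a listed thing).
The state is a dict: "clock": time; "joint_pos": joint angles; "joint_vel": joint speeds; "tau": joint torques, N m; "eef_pos": TCP position; "tool_rot": TCP orientation; "ft_force": force on the tool from outside, world axes, zero at the start; "ft_torque": the same for the moment, N m; "grip_width": finger opening in m; "grasp_force": force on a finger pad.
Only numpy, scipy, OpenCV 4.12 (cv2) and the standard library are available. Lean on these libraries where they do the work, as an engineer would, in place of code of your own. Each camera call takes 0.05 s, during which the arm holds its last target. There are 200 camera calls.

## Working session

There is one attempt and no reset: what is moved stays moved. The work goes in short steps, Python scripts to look and compute and a shell command to move; the robot and the scene stay as the last step left them, time stands still between calls to the robot, and variables do not carry over. Pictures are saved under pics/ and viewed, at most 14 in all, crops included, and the job is handed in when it is done.

```bash
mkdir -p pics; ls; cat > h.py <<'E'
import numpy as np, cv2
from workcell import bot
def ray(cam,uv,z):
    i=bot.camera_info(cam);K=np.array(i["intrinsics"]);T=np.array(i["camera_from_world"])
    R,t=T[:3,:3],T[:3,3];c=-R.T@t;d=R.T@np.linalg.inv(K)@np.array([uv[0],uv[1],1.])
    return c+d*(z-c[2])/d[2]
def proj(cam,p):
    i=bot.camera_info(cam);K=np.array(i["intrinsics"]);T=np.array(i["camera_from_world"])
    q=K@(T[:3,:3]@np.array(p)+T[:3,3]);return q[:2]/q[2]
E
python3 - <<'E'
from h import *
for c in("top","side"):
    im=bot.camera(c);cv2.imwrite(f"pics/{c}0.png",im)
    i=bot.camera_info(c);T=np.array(i["camera_from_world"]);print(c,(-T[:3,:3].T@T[:3,3]).round(3),np.array(i["intrinsics"])[0,0])
    for n in "square_block hex_block round_block oblong_block square_tray hex_tray round_tray oblong_tray flux_jar loupe".split():
        for s in bot.silhouettes(c,n)[:3]:
            print(n,round(s["confidence"],2),np.round(s["uv"]),s["mask"].sum(), ray(c,s["uv"],0.01)[:2].round(3))
print(bot.get_obs())
E
```

```text
pics
top [0.132 0.055 1.213] 543.1065711582538
square_block 0.5 [402. 166.] 364 [ 0.492 -0.333]
hex_block 0.56 [408. 164.] 192 [ 0.492 -0.348]
round_block 0.66 [416. 159.] 117 [ 0.501 -0.369]
oblong_block 0.73 [421. 148.] 135 [ 0.525 -0.39 ]
oblong_block 0.58 [366. 161.] 81 [ 0.522 -0.253]
square_tray 0.55 [156. 259.] 1548 [0.408 0.269]
hex_tray 0.85 [242. 221.] 951 [0.448 0.062]
round_tray 0.89 [182. 202.] 626 [0.525 0.187]
round_tray 0.82 [230. 282.] 685 [0.32 0.12]
round_tray 0.56 [402. 164.] 318 [ 0.497 -0.334]
oblong_tray 0.56 [365. 212.] 547 [ 0.404 -0.217]
flux_jar 0.87 [302. 222.] 449 [ 0.414 -0.071]
flux_jar 0.47 [408. 162.] 143 [ 0.497 -0.348]
side [ 0.437 -0.975  0.639] 426.8284618872125
square_block 0.82 [321. 325.] 492 [ 0.508 -0.373]
square_block 0.27 [316. 307.] 221 [ 0.501 -0.324]
hex_block 0.87 [320. 315.] 276 [ 0.508 -0.347]
hex_block 0.68 [316. 308.] 230 [ 0.501 -0.326]
round_block 0.64 [316. 308.] 205 [ 0.5   -0.326]
oblong_block 0.71 [317. 296.] 241 [ 0.505 -0.29 ]
square_tray 0.56 [276. 181.] 416 [0.409 0.241]
hex_tray 0.67 [285. 211.] 370 [0.439 0.054]
round_tr
[... 265 characters left out ...]
]
{'clock': 1.1, 'joint_pos': array([ 1.13900423e+00,  2.40607921e-01,  5.00723330e-03,  1.33521859e+00,
       -2.46822239e-05,  1.57079916e+00]), 'joint_vel': array([-0.00020526, -0.00122523,  0.00025515, -0.0004899 ,  0.00029597,
        0.00243514]), 'tau': array([-1.23129197e-03, -3.72221589e+01,  2.52695471e+01,  1.25548184e-03,
       -3.12527609e-04,  6.42202792e-06]), 'eef_pos': array([0.20925414, 0.45410198, 0.25330527]), 'tool_rot': array([ 2.14224143e-01,  9.76784529e-01, -1.38526555e-05,  9.59635511e-06]), 'ft_force': array([-0.19023406, -0.21075277, -0.05439668]), 'ft_torque': array([-0.00124454, -0.03698255, -0.0377137 ]), 'grasp_force': 0.0, 'grip_width': 0.08520700111253973}
```

```bash
python3 - <<'E'
import cv2,numpy as np
a=cv2.imread("pics/top0.png");b=cv2.imread("pics/side0.png")
r=lambda im,y0,y1,x0,x1,k:cv2.resize(im[y0:y1,x0:x1],None,fx=k,fy=k,interpolation=cv2.INTER_CUBIC)
cv2.imwrite("pics/a.png",np.hstack([r(a,120,240,340,440,4),r(b,250,370,250,350,4)]))
cv2.imwrite("pics/b.png",r(a,150,340,100,440,2.3))
E
```

```text
(no output)
```

View pics/a.png

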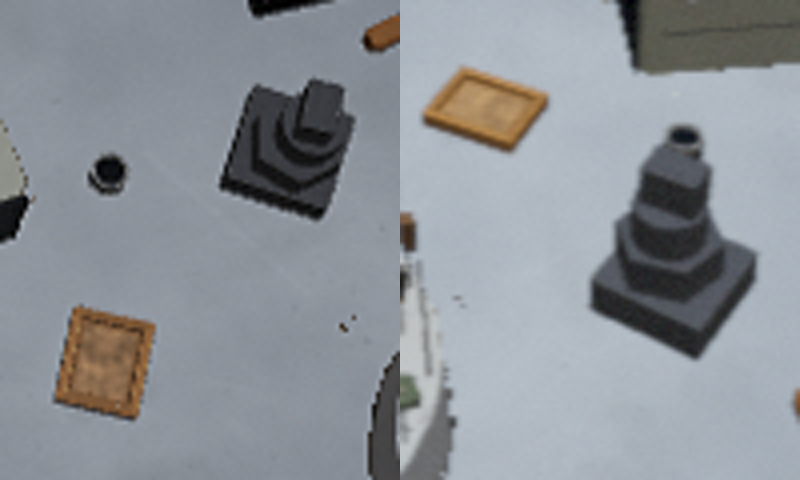

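View pics/b.png

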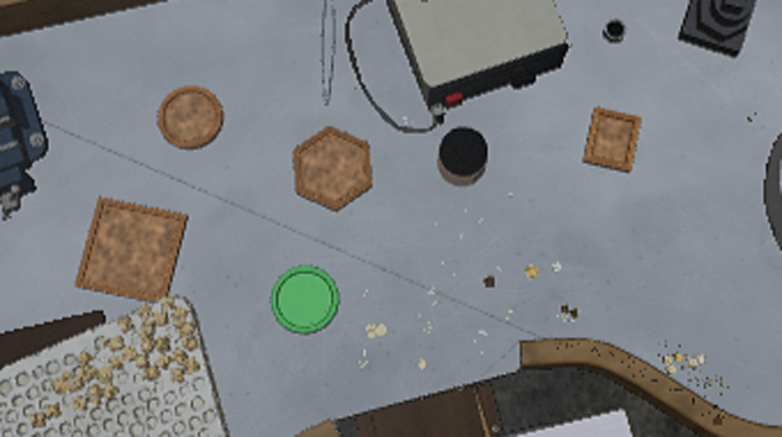

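The top picture shows the stack at (402,166) with the oblong block on it at (421,148). The loupe is at (366,161), the jar at (302,222), and a grey box stands near (305,165).

Tray candidates:
- **Round:** wooden tray (182,202), and a green look-alike (230,282) which I reject.
- **Hexagonal:** (242,221).
- **Square:** (156,259).
- **Oblong:** (365,212).

Nothing else resembles the steel stack. The close crop confirms it.

```bash
cat > fit.py <<'E'
from h import *
from scipy.optimize import minimize
def poly(kind,s=1):
    if kind=="square":h=s/2;return np.array([[h,h],[-h,h],[-h,-h],[h,-h]])
    if kind=="oblong":a,b=s[0]/2,s[1]/2;return np.array([[a,b],[-a,b],[-a,-b],[a,-b]])
    if kind=="hex":a=np.radians(30+60*np.arange(6));return s/np.sqrt(3)*np.c_[np.cos(a),np.sin(a)]
    a=np.radians(np.arange(0,360,15));return s/2*np.c_[np.cos(a),np.sin(a)]
def place(P,x,y,t):
    c,s=np.cos(t),np.sin(t);return P@np.array([[c,s],[-s,c]])+[x,y]
S=4
def draw(lab,cam,Q,z,k,off,one=False):
    i=cams[cam];M=i[0]
    def pr(P,z):
        q=np.c_[P,np.full(len(P),z),np.ones(len(P))]@M.T;return q[:,:2]/q[:,2:]
    f=lambda p:np.round(((p-off+.5)*S-.5)*16).astype(np.int32)
    lo,hi=pr(Q,z[0]),pr(Q,z[1]);c=i[1]
    for j in range(len(Q)):
        m=(j+1)%len(Q);e=Q[m]-Q[j];n=np.array([e[1],-e[0]])
        if n@(c[:2]-Q[j])>0:cv2.fillPoly(lab,[f(np.array([lo[j],lo[m],hi[m],hi[j]]))],k+1+(0 if one else j),shift=4)
    cv2.fillPoly(lab,[f(hi)],k,shift=4)
cams={}
for c in("top","side"):
    i=bot.camera_info(c);T=np.array(i["camera_from_world"]);cams[c]=(np.array(i["intrinsics"])@T[:3],-T[:3,:3].T@T[:3,3])
def cost(p,ims,scene):
    tot=0
    for cam,(g,off) in ims.items():
        lab=np.zeros(g.shape[:2],np.uint8);n=1
        for (P,z,idx,one) in scene:
            v=[p[idx[0]],p[idx[1]],p[idx[2]] if idx[2] is not None else 0]
            draw(lab,cam,place(P,*v),z,n,off,one);n+=1+(1 if one else len(P))
        l=lab.ravel();cnt=np.bincount(l)+1e-9
        for ch in range(3):
            w=g[...,ch].ravel();s=np.bincount(l,w);s2=np.bincount(l,w*w);tot+=(s2-s*s/cnt).sum()/l.size
    return tot
def crop(im,u,r):
    x,y=int(u[0])-r,int(u[1])-r;x,y=max(x,0),max(y,0);c=im[y:y+2*r,x:x+2*r]
    return cv2.resize(c,None,fx=S,fy=S,interpolation=cv2.INTER_LINEAR).astype(float),np.array([x,y])
def fit(p0,sig,ims,scene,yaws=()):
    p0=np.array(p0,float);best=None
    sig=np.array(sig)
    rng=np.random.default_rng(0)
    C=lambda p:cost(p,ims,scene)
    pop=[p0+rng.uniform(-1,1,len(p0))*sig for _ in range(150)]+[p0]
    pop=sorted(pop,key=C)[:3]
    for p in pop:
        sx=np.vstack([p]+[p+np.eye(len(p))[k]*sig[k]*.4 for k in range(len(p))])
        r=minimize(C,p,method="Nelder-Mead",options=dict(initial_simplex=sx,maxfev=900,xatol=1e-4,fatol=1e-3,adaptive=True))
        if best is None or r.fun<best.fun:best=r
    return best.x,best.fun
E
cat > f1.py <<'E'
from fit import *
I={c:cv2.imread(f"pics/{c}0.png") for c in cams}
tr=dict(square=(90,78,.408,.265,90),hex=(76,64,.446,.06,60),round=(66,54,.522,.18,0),oblong=((58,48),(46,36),.402,-.22,180))
for k,(o,n,x,y,per) in tr.items():
    O,N=poly(k,np.array(o)/1e3),poly(k,np.array(n)/1e3)
    sc=[(O,(0,.01),(0,1,2),True),(N,(.0099,.0099),(0,1,2),True)]
    for cs in(("top","side"),("top",),("side",)):
        ims={c:crop(I[c],proj(c,(x,y,.01)),32) for c in cs}
        p,f=fit([x,y,.0],[.012,.012,.01 if k=="round" else np.radians(per/2)],ims,sc)
        print(k,cs,p[:2].round(4),"yaw",np.degrees(p[2]).round(1)," %d"%f)
B=[poly("square",.062),poly("hex",.048),poly("round",.038),poly("oblong",np.array([.03,.02]))]
idx=[(0,1,2),(3,4,5),(6,7,None),(8,9,10)]
sc=[(B[i],(.022*i,.022*i+.022),idx[i],i==2) for i in range(4)]
x,y=.49,-.33
for cs in(("top","side"),("top",),("side",)):
    ims={c:crop(I[c],proj(c,(x,y,.044)),32) for c in cs}
    p,f=np.array([x,y,-.2,x,y,0,x,y,x,y,-.2]),0
    s=np.array([.015,.015,.3,.015,.015,.5,.015,.015,.015,.015,.3])
    # sequential then joint
    for m in range(1,5):
        used=sorted({j for t in idx[:m] for j in t if j is not None})
        new=[j for j in idx[m-1] if j is not None]
        if m>1:p[new[:2]]=p[list(idx[m-2][:2])]
        def sub(q,p=p,new=new):
            r=p.copy();r[new]=q;return r
        import fit as F
        sg=s[new]
        best=None;rng=np.random.default_rng(1)
        c0=lambda q:cost(sub(q),ims,sc[:m])
        pop=sorted([p[new]+rng.uniform(-1,1,len(new))*sg for _ in range(150)],key=c0)[:3]
        for q in pop:
            r=minimize(c0,q,method="Nelder-Mead",options=dict(initial_simplex=np.vstack([q]+[q+np.eye(len(q))[k]*sg[k]*.3 for k in range(len(q))]),maxfev=200))
            if best is None or r.fun<best.fun:best=r
        p[new]=best.x
    for w in(.3,.15):p,f=fit(p,s*w,ims,sc)
    print(cs,"%d"%f);[print(" ",p[list(t[:2])].round(4),None if t[2] is None else np.degrees(p[t[2]]).round(1)) for t in idx]
    if len(cs)==2:
        v=[]
        for c,(g,off) in ims.items():
            lab=np.zeros(g.shape[:2],np.uint8);n=1
            for(P,z,t,one)in sc:
                draw(lab,c,place(P,p[t[0]],p[t[1]],0 if t[2] is None else p[t[2]]),z,n,off,one);n+=20
            e=np.zeros(lab.shape,bool);e[:,1:]|=lab[:,1:]!=lab[:,:-1];e[1:]|=lab[1:]!=lab[:-1];g=np.clip(g*1.5,0,255);g[e]=[0,255,255];v.append(g)
        cv2.imwrite("pics/c.png",np.hstack(v))
E
time python3 f1.py
```

```text
square ('top', 'side') [0.4088 0.2672] yaw -25.1  6746
square ('top',) [0.409  0.2671] yaw -24.8  884
square ('side',) [0.4061 0.2677] yaw -25.3  5836
hex ('top', 'side') [0.4428 0.0583] yaw 21.9  7022
hex ('top',) [0.4438 0.0589] yaw 21.7  307
hex ('side',) [0.4407 0.0493] yaw 21.8  6567
round ('top', 'side') [0.5276 0.186 ] yaw 0.4  5982
round ('top',) [0.528 0.186] yaw 0.5  106
round ('side',) [0.5268 0.1864] yaw 0.5  5872
oblong ('top', 'side') [ 0.4062 -0.2196] yaw -26.6  1226
oblong ('top',) [ 0.4078 -0.2198] yaw -27.0  217
oblong ('side',) [ 0.4051 -0.2213] yaw -26.5  937
('top', 'side') 2759
  [ 0.5044 -0.3595] -33.0
  [ 0.4986 -0.3446] -4.9
  [ 0.5035 -0.3354] None
  [ 0.5029 -0.362 ] -22.4
('top',) 360
  [ 0.506  -0.3587] -32.9
  [ 0.5045 -0.3619] -6.6
  [ 0.4917 -0.3458] None
  [ 0.5033 -0.3603] -30.7
('side',) 2014
  [ 0.5014 -0.3636] -26.2
  [ 0.5121 -0.3188] -36.0
  [ 0.5034 -0.3293] None
  [ 0.4986 -0.3443] 6.9[ WARN:0@45.525] global loadsave.cpp:1063 imwrite_ Unsupported depth image for selected encoder is fallbacked to CV_8U.

real	1m13.001s
user	1m13.248s
sys	0m0.143s
```

```bash
python3 - <<'E'
s=open("f1.py").read()
a=s.index("tr=dict");b=s.index("B=[poly")
s=s[:a]+"I={c:np.minimum(v,95) for c,v in I.items()}\n"+s[b:]
s=s.replace('x,y=.49,-.33','x,y=.505,-.36').replace('proj(c,(x,y,.044)),32','proj(c,(x,y,.044)),26').replace("g*1.5","g*2").replace('.015,.015,.3,.015,.015,.5,.015,.015,.015,.015,.3','.008,.008,.4,.006,.006,.5,.006,.006,.006,.006,.3').replace("v.append(g)","v.append(cv2.resize(g,None,fx=1.9,fy=1.9))").replace("y,-.2,x,y,0","y,-.5,x,y,0").replace("x,y,-.2]","x,y,-.5]").replace('if len(cs)==2:','if 1:').replace('"pics/c.png"','f"pics/c{len(cs)}{cs[0]}.png"')
open("f2.py","w").write(s)
E
time python3 f2.py 2>/dev/null
```

```text
('top', 'side') 551
  [ 0.506  -0.3596] -32.6
  [ 0.5009 -0.3584] 12.4
  [ 0.5002 -0.3614] None
  [ 0.503  -0.3617] -24.5
('top',) 189
  [ 0.507  -0.3589] -32.7
  [ 0.5027 -0.3589] 10.8
  [ 0.5025 -0.3618] None
  [ 0.5034 -0.3608] -29.1
('side',) 246
  [ 0.502  -0.3589] -32.5
  [ 0.4996 -0.3597] 10.4
  [ 0.4984 -0.3619] None
  [ 0.5035 -0.3628] -26.0
real	0m36.401s
user	0m36.785s
sys	0m0.136s
```

View pics/c2top.png

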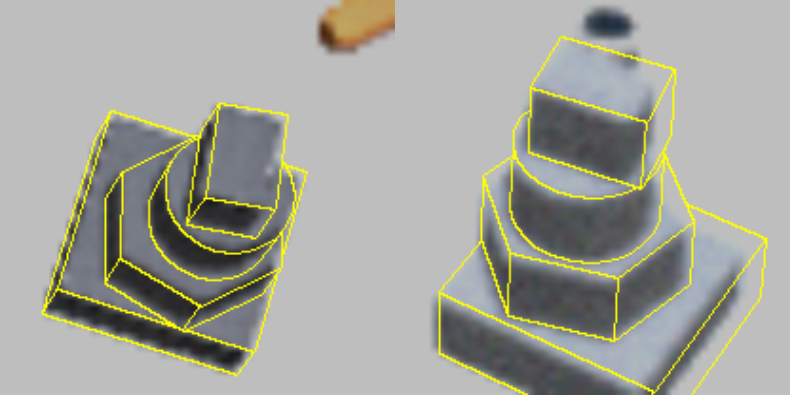

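The overlay fits: the oblong top edge lies at about (220,105)–(285,210) in the left panel. The stack is at about (0.503, -0.360) m and all yaws are known. I'll move over the stack with the jaws shut to check the fingertip reach.

```bash
python3 -m inch '[294,-816,0,0,0,-0.04,0, 294,-816,0,0,0,-0.04,0, 294,-816,0,0,0,-0.04,0, 294,-816,0,0,0,-0.04,0, 294,-816,0,0,0,-0.04,0, 294,-816,0,0,0,-0.04,0, 294,-816,0,0,0,-0.04,0, 294,-816,0,0,0,-0.04,0]'; python3 -c "
from workcell import bot;print(bot.get_obs()['eef_pos'])"
```

```text
clock: 1.77
eef_pos: [0.3224, 0.1387, 0.2536]
tool_rot: [0.233, 0.972, 0.0, 0.001]
ft_force: [1.2, 0.3, -0.7]
grip_width: -0.0
grasp_force: 0.0
[0.32238263 0.13872801 0.25363638]
```

```bash
python3 -m inch '[180,-500,0,0,0,0,0, 180,-500,0,0,0,0,0, 180,-500,0,0,0,0,0, 180,-500,0,0,0,0,0, 180,-500,0,0,0,0,0, 180,-500,0,0,0,0,0, 180,-500,0,0,0,0,0, 180,-500,0,0,0,0,0]'; python3 - <<'E'
from h import *
im=bot.camera("side");o=bot.get_obs();p=o["eef_pos"];print(p)
u=proj("side",p-[0,0,.022]);print(u,proj("side",p-[0,0,.035]))
x,y=u.astype(int);c=im[y-60:y+60,x-60:x+60].copy();c=cv2.resize(c,None,fx=5,fy=5,interpolation=cv2.INTER_CUBIC)
for k in(0,.022,.035):
    q=(proj("side",p-[0,0,k])-[x-60,y-60]+.5)*5;cv2.line(c,(int(q[0])-80,int(q[1])),(int(q[0])+80,int(q[1])),(0,255,255),1)
cv2.imwrite("pics/d.png",c)
E
```

```text
clock: 2.43
eef_pos: [0.4354, -0.1755, 0.2535]
tool_rot: [0.234, 0.972, 0.0, 0.0]
ft_force: [1.0, 1.4, 0.3]
grip_width: -0.0001
grasp_force: 0.0
[ 0.43822034 -0.18194749  0.25293069]
[284.93633154 180.11855968] [284.96279864 185.63370217]
```

View pics/d.png

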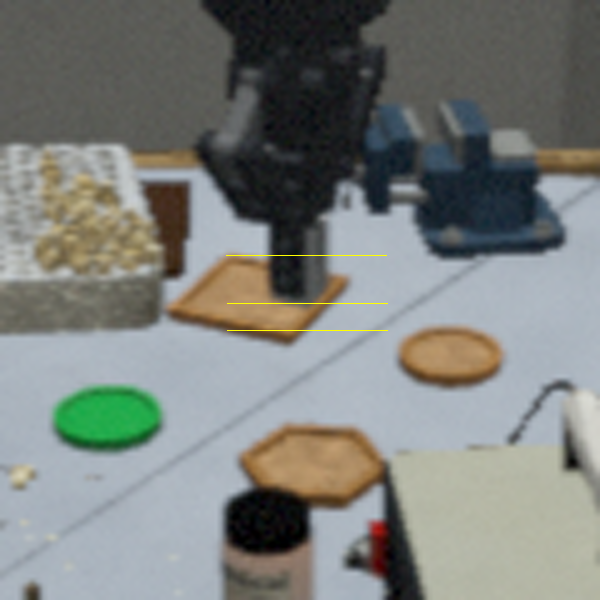

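The shut fingertips show at about (300,298) in the crop, right on the 22 mm line, so 22 mm is the reach with the jaws shut. I'll go over the stack with the jaws about 45% open.

```bash
python3 -m inch '[65,-180,0,0,0,0,45, 65,-180,0,0,0,0,45, 65,-180,0,0,0,0,45, 65,-180,0,0,0,0,45, 65,-180,0,0,0,0,45, 65,-180,-60,0,0,0,45, 65,-180,-60,0,0,0,45, 65,-180,-60,0,0,0,45]'; cat > st.py <<'E'
from h import *
import sys
bot.camera("side")
o=bot.get_obs();q=o["tool_rot"];a=np.degrees(2*np.arctan2(q[0],q[1]))
phi=90-a
p=o["eef_pos"];print("t",o["clock"],"p",(p*1e3).round(1),"close-angle",phi.round(1),"w",round(o["grip_width"]*1e3,1),"gf",round(o["grasp_force"],1),"F",o["ft_force"].round(1),"j6",o["joint_pos"][5].round(2))
if len(sys.argv)>3:print("shift",(np.array(sys.argv[1:3],float)-p[:2]*1e3).round(1),"turn",np.radians((float(sys.argv[3])-phi+90)%180-90).round(3))
E
python3 st.py 503.3 -362 63
```

```text
clock: 3.15
eef_pos: [0.4975, -0.3518, 0.1874]
tool_rot: [0.234, 0.972, 0.002, -0.005]
ft_force: [0.0, 0.3, -0.8]
grip_width: 0.0383
grasp_force: 0.0
t 3.2 p [ 498.5 -352.   190.3] close-angle 62.9 w 38.5 gf 0.0 F [-0.4  0.4  0.5] j6 -0.14
shift [  4.8 -10. ] turn 0.001
```

```bash
python3 -m inch '[5,-10,0,0,0,0,45, 5,-10,-30,0,0,0,45, 5,-10,-60,0,0,0,45, 5,-10,-80,0,0,0,45, 5,-10,-92,0,0,0,45, 5,-10,-97,0,0,0,45, 5,-10,-97,0,0,0,45, 5,-10,-97,0,0,0,45]'; python3 - <<'E'
from h import *
v=[]
for c in("top","side"):
    im=bot.camera(c);x,y=proj(c,(.503,-.36,.07)).astype(int);v.append(cv2.resize(im[y-30:y+30,x-32:x+32],(400,375),interpolation=cv2.INTER_CUBIC))
cv2.imwrite("pics/e.png",np.hstack(v))
E
python3 st.py 503.3 -362 63
```

```text
clock: 3.87
eef_pos: [0.5062, -0.3635, 0.0983]
tool_rot: [0.233, 0.972, -0.001, 0.001]
ft_force: [0.1, -0.5, 0.1]
grip_width: 0.0387
grasp_force: 0.0
t 4.0167 p [ 506.3 -363.8   98.4] close-angle 63.0 w 38.0 gf 0.0 F [-0.1  0.3 -0.3] j6 -0.15
shift [-3.   1.8] turn 0.0
```

View pics/e.png

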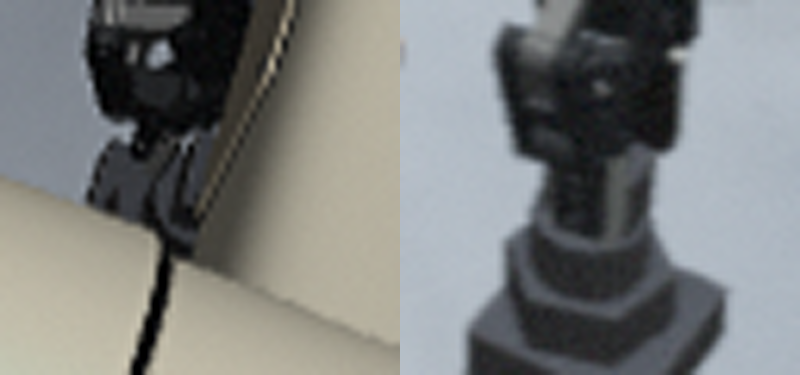

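The side view shows the finger beside the oblong block, with its tip just above the round block at about (590,235). I'll centre and close.

```bash
python3 -m inch '[-3,2,-4,0,0,0,45, -3,2,-4,0,0,0,20, -3,2,-4,0,0,0,10, -3,2,-4,0,0,0,10, -3,2,-4,0,0,0,10, -3,2,-4,0,0,0,10, -3,2,-4,0,0,0,10, -3,2,-4,0,0,0,10]';python3 st.py 406.5 -220.2 63
```

```text
clock: 4.68
eef_pos: [0.5022, -0.3612, 0.0926]
tool_rot: [0.234, 0.972, -0.0, 0.0]
ft_force: [-1.3, 0.3, 3.3]
grip_width: 0.0185
grasp_force: 60.2
t 4.7333 p [ 502.2 -361.2   92.6] close-angle 63.0 w 18.6 gf 60.2 F [-0.3 -0.8  3.2] j6 -0.15
shift [-95.7 141. ] turn 0.001
```

```bash
python3 -m inch '[0,0,15,0,0,0,10, 0,0,35,0,0,0,10, -20,30,40,0,0,0,10, -40,60,40,0,0,0,10, -60,90,40,0,0,0,10, -80,118,40,0,0,0,10, -96,141,40,0,0,0,10, -96,141,20,0,0,0,10]';python3 st.py 406.5 -220.2 63
```

```text
clock: 5.4
eef_pos: [0.404, -0.2169, 0.1142]
tool_rot: [0.233, 0.973, 0.0, 0.0]
ft_force: [-0.3, 0.3, -0.6]
grip_width: 0.0187
grasp_force: 59.8
t 5.45 p [ 403.2 -217.4  109.6] close-angle 63.1 w 18.8 gf 59.7 F [-0.6  1.3 -3.7] j6 -0.02
shift [ 3.3 -2.8] turn -0.001
```

```bash
python3 -m inch '[3,-3,-25,0,0,0,10, 3,-3,-50,0,0,0,10, 3,-3,-65,0,0,0,10, 3,-3,-72,0,0,0,10, 3,-3,-72,0,0,0,10, 3,-3,-72,0,0,0,10]';python3 st.py 406.5 -220.2 63
```

```text
clock: 5.95
eef_pos: [0.4094, -0.2234, 0.0403]
tool_rot: [0.234, 0.972, 0.0, -0.0]
ft_force: [-0.6, 0.4, -1.6]
grip_width: 0.0188
grasp_force: 59.7
t 6.0 p [ 409.9 -223.7   40.9] close-angle 63.0 w 18.5 gf 59.7 F [ 0.1 -0.2 -0.7] j6 -0.03
shift [-3.4  3.5] turn 0.001
```

```bash
python3 -m inch '[-3,3,-3,0,0,0,10, -3,3,-5,0,0,0,10, -3,3,-7,0,0,0,10, -3,3,-7,0,0,0,10, -3,3,-7,0,0,0,10]';python3 st.py 406.5 -220.2 63; python3 - <<'E'
from h import *
im=bot.camera("side");x,y=proj("side",(.406,-.22,.03)).astype(int);cv2.imwrite("pics/f.png",cv2.resize(im[y-30:y+30,x-40:x+40],(640,480),interpolation=cv2.INTER_CUBIC))
E
```

```text
clock: 6.42
eef_pos: [0.4062, -0.2201, 0.0335]
tool_rot: [0.234, 0.972, -0.0, 0.0]
ft_force: [0.1, -0.0, -0.6]
grip_width: 0.0186
grasp_force: 59.7
t 6.4667 p [ 406.3 -220.2   33.5] close-angle 63.0 w 18.7 gf 59.7 F [-0.4  0.6 -1.7] j6 -0.02
shift [ 0.2 -0. ] turn 0.001
```

View pics/f.png

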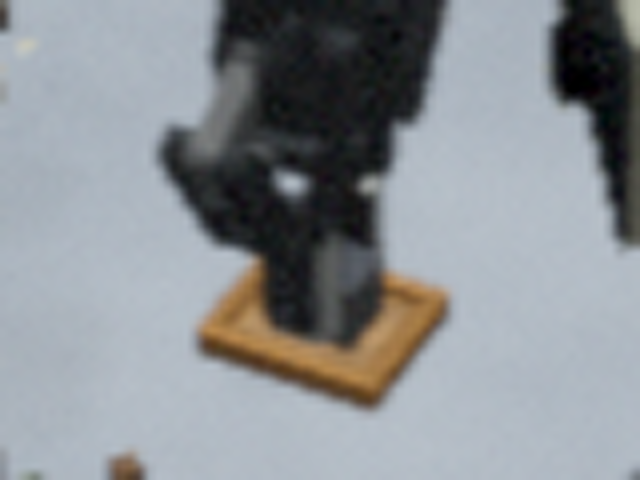

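The block hangs upright at about (360,300), inside the tray at about (325,335). I'll lower it the last millimetre and release.

```bash
python3 -m inch '[0,0,-1,0,0,0,10, 0,0,-1,0,0,0,10, 0,0,-1,0,0,0,35, 0,0,-1,0,0,0,45, 0,0,-1,0,0,0,45, 0,0,10,0,0,0,45, 0,0,40,0,0,0,45, 0,0,80,0,0,0,60]';python3 st.py 500.5 -362 63
```

```text
clock: 7.18
eef_pos: [0.4036, -0.2187, 0.1115]
tool_rot: [0.234, 0.972, 0.001, -0.004]
ft_force: [1.9, 0.0, -0.1]
grip_width: 0.0491
grasp_force: 0.0
t 7.2333 p [ 408.9 -221.6  120.6] close-angle 63.0 w 51.0 gf 0.0 F [ 1.1 -0.9  5.1] j6 -0.02
shift [  91.6 -140.4] turn 0.001
```

```bash
python3 -m inch '[24,-36,5,0,0,0,65, 47,-71,5,0,0,0,65, 70,-107,5,0,0,0,65, 87,-132,5,0,0,0,65, 94,-142,5,0,0,0,65, 94,-142,5,0,0,0,65, 94,-142,5,0,0,0,65, 94,-142,5,0,0,0,65]'; python3 st.py 500.5 -362 63;python3 st.py 500.5 -362 63; python3 - <<'E'
from h import *
im=bot.camera("side");v=[]
for p in((.502,-.36,.04),(.406,-.22,.01)):
    x,y=proj("side",p).astype(int);v.append(cv2.resize(im[y-30:y+30,x-32:x+32],(400,375),interpolation=cv2.INTER_CUBIC))
cv2.imwrite("pics/g.png",np.hstack(v))
E
```

```text
clock: 7.9
eef_pos: [0.4993, -0.3611, 0.1177]
tool_rot: [0.234, 0.972, 0.0, -0.001]
ft_force: [-0.7, 0.7, -0.4]
grip_width: 0.0558
grasp_force: 0.0
t 7.95 p [ 499.3 -360.9  118. ] close-angle 63.0 w 55.9 gf 0.0 F [0.4 0.3 0.7] j6 -0.15
shift [ 1.2 -1.1] turn -0.0
t 8.0 p [ 499.4 -360.9  118.2] close-angle 63.0 w 55.6 gf 0.0 F [ 0.1 -0.2  0.5] j6 -0.15
shift [ 1.1 -1.1] turn -0.0
```

View pics/g.png

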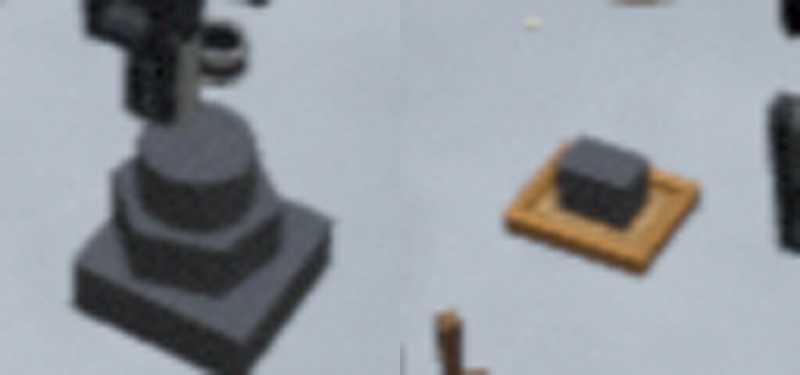

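The oblong block stands flat and central in its tray at (600,180). The rest of the stack, at about (205,240), looks undisturbed. Next is the round block.

```bash
python3 -m inch '[1,-1,-20,0,0,0,65, 1,-1,-40,0,0,0,65, 1,-1,-49,0,0,0,65, 1,-1,-49,0,0,0,65, 1,-1,-49,0,0,0,40, 1,-1,-49,0,0,0,30, 1,-1,-49,0,0,0,30, 1,-1,-49,0,0,0,30]'; python3 -m inch '[0,0,0,0,0,0,30,0,0,0,0,0,0,30,0,0,0,0,0,0,30]' >/dev/null; python3 st.py 527.4 186 63
```

```text
clock: 8.72
eef_pos: [0.5018, -0.3635, 0.0705]
tool_rot: [0.234, 0.972, -0.0, 0.001]
ft_force: [-0.1, 1.1, 0.8]
grip_width: 0.0359
grasp_force: 60.2
t 9.0167 p [ 501.8 -363.5   70.4] close-angle 63.0 w 35.8 gf 60.4 F [-0.   0.8  5.1] j6 -0.16
shift [ 25.6 549.5] turn 0.001
```

```bash
python3 -m inch '[0,0,20,0,0,0,30, 0,0,55,0,0,0,30, 0,0,95,0,0,0,30, 0,0,135,0,0,0,30, 0,15,168,0,0,0,30, 2,50,170,0,0,0,30, 4,90,170,0,0,0,30, 6,130,170,0,0,0,30]'; python3 -m inch '[20,420,0,0,0,0,30, 20,420,0,0,0,0,30, 20,420,0,0,0,0,30, 20,420,0,0,0,0,30, 20,420,0,0,0,0,30, 20,420,0,0,0,0,30, 20,420,0,0,0,0,30, 20,420,0,0,0,0,30]'; python3 -m inch '[0,0,0,0,0,0,30, 0,0,0,0,0,0,30, 0,0,0,0,0,0,30]' >/dev/null;  python3 st.py 527.4 186 63
```

```text
clock: 9.68
eef_pos: [0.507, -0.2325, 0.2395]
tool_rot: [0.235, 0.972, -0.0, 0.0]
ft_force: [0.6, 0.1, -1.8]
grip_width: 0.0359
grasp_force: 60.3
clock: 10.35
eef_pos: [0.5223, 0.1016, 0.2386]
tool_rot: [0.234, 0.972, -0.0, -0.001]
ft_force: [1.5, 0.5, -1.3]
grip_width: 0.0358
grasp_force: 60.3
t 10.65 p [522.6  99.  238.7] close-angle 62.9 w 36.0 gf 60.5 F [-0.5 -0.8 -2.1] j6 0.66
shift [ 4.8 87. ] turn 0.001
```

```bash
python3 -m inch '[2,40,0,0,0,0,30, 4,75,-20,0,0,0,30, 5,87,-55,0,0,0,30, 5,87,-95,0,0,0,30, 5,87,-135,0,0,0,30, 5,87,-165,0,0,0,30, 5,87,-185,0,0,0,30, 5,87,-197,0,0,0,30]'; python3 -m inch '[0,0,0,0,0,0,30, 0,0,0,0,0,0,30, 0,0,0,0,0,0,30]' >/dev/null;  python3 st.py 527.4 186 63
```

```text
clock: 11.32
eef_pos: [0.5261, 0.1838, 0.0387]
tool_rot: [0.235, 0.972, -0.002, -0.003]
ft_force: [0.2, -0.1, -1.9]
grip_width: 0.0358
grasp_force: 60.8
t 11.6167 p [529.5 186.4  43.8] close-angle 62.9 w 35.8 gf 60.8 F [-0.2  0.3 -0.2] j6 0.81
shift [-2.1 -0.4] turn 0.002
```

```bash
python3 -m inch '[-2,0,-5,0,0,0,30, -2,0,-9,0,0,0,30, -2,0,-11,0,0,0,30, -2,0,-11.5,0,0,0,30, -2,0,-11.5,0,0,0,30]';  python3 -m inch '[0,0,0,0,0,0,50, 0,0,0,0,0,0,65, 0,0,0,0,0,0,65, 0,0,10,0,0,0,65, 0,0,30,0,0,0,65, 0,0,70,0,0,0,70, 0,0,110,0,0,0,70, 0,0,145,0,0,0,75]';python3 st.py 501 -359 71; python3 - <<'E'
from h import *
im=bot.camera("side");x,y=proj("side",(.5275,.186,.01)).astype(int);a=cv2.resize(im[y-20:y+20,x-25:x+25],(500,400),interpolation=cv2.INTER_CUBIC)
cv2.imwrite("pics/i.png",a)
print([(round(s["confidence"],2),ray("side",s["uv"],.017)[:2].round(3)) for s in bot.silhouettes("side","round_block")])
E
```

```text
clock: 12.03
eef_pos: [0.5262, 0.1869, 0.0324]
tool_rot: [0.234, 0.972, 0.0, 0.001]
ft_force: [-2.2, -1.8, 7.9]
grip_width: 0.0357
grasp_force: 62.0
clock: 12.7
eef_pos: [0.526, 0.1869, 0.1786]
tool_rot: [0.234, 0.972, 0.0, 0.0]
ft_force: [1.1, 1.3, -0.0]
grip_width: 0.0637
grasp_force: 0.0
t 12.75 p [529.9 188.3 186.6] close-angle 63.0 w 64.1 gf 0.0 F [0.7 0.4 4.9] j6 0.81
shift [ -28.9 -547.3] turn 0.14
[(0.62, array([0.526, 0.185]))]
```

View pics/i.png

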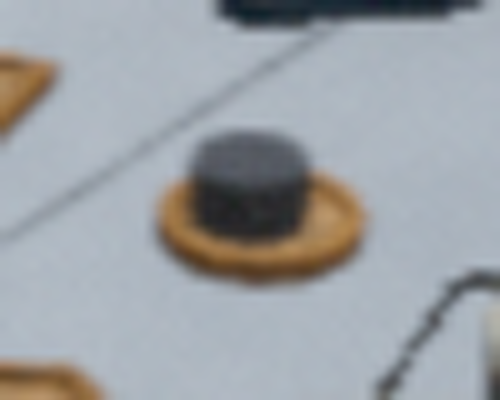

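The round block sits flat and about centred in its wooden tray at (250,190). I'll refit the two remaining stack blocks now that they show better, and then go back.

```bash
cat > f3.py <<'E'
from fit import *
I={c:np.minimum(bot.camera(c),95) for c in cams}
B=[poly("square",.062),poly("hex",.048)]
sc=[(B[0],(0,.022),(0,1,2),False),(B[1],(.022,.044),(3,4,5),False)]
p0=[.5045,-.359,-.57,.501,-.359,.19];s=[.006,.006,.15,.006,.006,.3]
for cs in(("top",),("side",)):
    ims={c:crop(I[c],proj(c,(.503,-.36,.02)),26) for c in cs}
    p,f=fit(p0,s,ims,sc);p,f=fit(p,np.array(s)*.3,ims,sc)
    print(cs,"%d"%f,(p[[0,1,3,4]]*1e3).round(1),np.degrees(p[[2,5]]).round(1))
E
python3 -m inch '[-3,-40,20,0,0,0,85, -6,-80,40,0,0,0.14,85, -26,-545,60,0,0,0.14,85, -26,-545,60,0,0,0.14,85, -26,-545,60,0,0,0.14,85, -26,-545,60,0,0,0.14,85, -26,-545,60,0,0,0.14,85, -26,-545,60,0,0,0.14,85]'; python3 f3.py; python3 st.py 501 -359 71
```

```text
clock: 13.52
eef_pos: [0.5084, -0.1372, 0.2236]
tool_rot: [0.165, 0.986, 0.0, -0.001]
ft_force: [0.9, 0.2, -0.6]
grip_width: 0.0723
grasp_force: 0.0
('top',) 305 [ 508.5 -354.6  497.2 -368.4] [-33.4  19.3]
('side',) 144 [ 502.6 -358.1  499.9 -359.3] [-30.8  12.6]
t 13.6667 p [ 508.6 -138.4  223.5] close-angle 70.6 w 72.4 gf 0.0 F [0.3 0.2 0.5] j6 0.07
shift [  -7.6 -220.6] turn 0.006
```

```bash
python3 -m inch '[-1,-40,0,0,0,0.01,85, -3,-80,0,0,0,0.01,85, -4,-120,0,0,0,0.01,85, -6,-160,0,0,0,0.01,85, -7,-195,-20,0,0,0.01,85, -7.5,-221,-60,0,0,0.01,85, -7.5,-221,-90,0,0,0.01,85, -7.5,-221,-100,0,0,0.01,85]'; python3 -m inch '[0,0,0,0,0,0,85, 0,0,0,0,0,0,85, 0,0,0,0,0,0,85]' >/dev/null;  python3 st.py 501 -359.5 71.5
```

```text
clock: 14.33
eef_pos: [0.4989, -0.3546, 0.1175]
tool_rot: [0.161, 0.987, 0.003, -0.005]
ft_force: [-1.2, 1.0, -1.4]
grip_width: 0.0727
grasp_force: 0.0
t 14.6333 p [ 504.1 -356.1  127.4] close-angle 71.7 w 72.5 gf 0.0 F [-0.5 -0.   0.3] j6 -0.3
shift [-3.1 -3.4] turn -0.003
```

```bash
python3 -m inch '[-3,-3.5,-25,0,0,0,85, -3,-3.5,-50,0,0,0,85, -3,-3.5,-70,0,0,0,85, -3,-3.5,-79,0,0,0,85, -3,-3.5,-80,0,0,0,85, -3,-3.5,-80,0,0,0,55, -3,-3.5,-80,0,0,0,45, -3,-3.5,-80,0,0,0,45]'; python3 -m inch '[0,0,0,0,0,0,45, 0,0,0,0,0,0,45, 0,0,0,0,0,0,45, 0,0,0,0,0,0,45]' >/dev/null;  python3 st.py 442.8 58 81.8
```

```text
clock: 15.3
eef_pos: [0.501, -0.3609, 0.0473]
tool_rot: [0.16, 0.987, -0.001, 0.002]
ft_force: [0.7, 0.1, 11.2]
grip_width: 0.0469
grasp_force: 65.7
t 15.6833 p [ 501.  -360.9   47.4] close-angle 71.6 w 46.8 gf 65.0 F [0.3 2.1 7.1] j6 -0.3
shift [-58.2 418.9] turn 0.178
```

```bash
python3 -m inch '[0,0,15,0,0,0,45, 0,0,50,0,0,0,45, 0,0,90,0,0,0,45, 0,0,130,0,0,0,45, 0,5,170,0,0,0.05,45, -3,35,180,0,0,0.1,45, -8,70,180,0,0,0.178,45, -14,110,180,0,0,0.178,45]'; python3 st.py 442.8 58 81.8; python3 -m inch '[-6,40,0,0,0,0,45, -12,80,0,0,0,0,45, -18,120,0,0,0,0,45, -24,160,0,0,0,0,45, -30,200,0,0,0,0,45, -36,240,0,0,0,0,45, -42,280,0,0,0,0,45, -44,305,0,0,0,0,45]'; python3 -m inch '[0,0,0,0,0,0,45, 0,0,0,0,0,0,45, 0,0,0,0,0,0,45]' >/dev/null;  python3 st.py 442.8 58 81.8
```

```text
clock: 16.35
eef_pos: [0.4855, -0.2505, 0.2261]
tool_rot: [0.072, 0.997, -0.001, 0.002]
ft_force: [1.6, 1.4, -3.9]
grip_width: 0.0467
grasp_force: 63.7
t 16.4 p [ 482.  -241.1  224.4] close-angle 82.0 w 46.6 gf 63.7 F [-5.7  6.9 -5.4] j6 -0.33
shift [-39.2 299.1] turn -0.004
clock: 17.07
eef_pos: [0.4395, 0.0578, 0.2247]
tool_rot: [0.071, 0.997, 0.0, -0.001]
ft_force: [-0.2, -0.8, -4.1]
grip_width: 0.0465
grasp_force: 64.2
t 17.3667 p [441.2  54.1 224.6] close-angle 81.7 w 46.5 gf 64.3 F [ 0.2  0.  -3. ] j6 0.27
shift [1.6 3.9] turn 0.002
```

```bash
python3 -m inch '[1.5,4,-30,0,0,0,45, 1.5,4,-65,0,0,0,45, 1.5,4,-100,0,0,0,45, 1.5,4,-135,0,0,0,45, 1.5,4,-160,0,0,0,45, 1.5,4,-175,0,0,0,45, 1.5,4,-182,0,0,0,45, 1.5,4,-182,0,0,0,45]';  python3 -m inch '[0,0,0,0,0,0,45, 0,0,0,0,0,0,45]' >/dev/null;  python3 st.py 442.8 58 81.8
```

```text
clock: 18.03
eef_pos: [0.4417, 0.0576, 0.0412]
tool_rot: [0.073, 0.997, -0.0, -0.002]
ft_force: [-0.1, 0.3, -3.0]
grip_width: 0.047
grasp_force: 64.2
t 18.25 p [444.3  58.8  44.1] close-angle 81.7 w 46.4 gf 64.2 F [ 0.7 -0.3 -3.3] j6 0.28
shift [-1.5 -0.8] turn 0.001
```

```bash
python3 -m inch '[-1.5,-1,-5,0,0,0,45, -1.5,-1,-9,0,0,0,45, -1.5,-1,-11,0,0,0,45, -1.5,-1,-12.5,0,0,0,45, -1.5,-1,-12.5,0,0,0,45, -1.5,-1,-12.5,0,0,0,45]';  python3 st.py 442.8 58 81.8; python3 -m inch '[0,0,0,0,0,0,65, 0,0,0,0,0,0,80, 0,0,0,0,0,0,80, 0,0,15,0,0,0,80, 0,0,50,0,0,0,80, 0,0,90,0,0,0,80, 0,0,130,0,0,0,90, 0,0,170,0,0,0,100]';python3 st.py 504 -359 57.5; python3 - <<'E'
from h import *
im=bot.camera("side");x,y=proj("side",(.443,.058,.01)).astype(int);a=cv2.resize(im[y-20:y+20,x-25:x+25],(500,400),interpolation=cv2.INTER_CUBIC)
cv2.imwrite("pics/j.png",a)
E
```

```text
clock: 18.75
eef_pos: [0.441, 0.0579, 0.0313]
tool_rot: [0.072, 0.997, -0.0, 0.0]
ft_force: [-3.6, -0.2, 7.1]
grip_width: 0.0466
grasp_force: 65.7
t 18.8 p [441.   57.9  31.3] close-angle 81.8 w 46.4 gf 65.7 F [-5.1 -0.5  8.9] j6 0.27
shift [1.8 0.1] turn 0.001
clock: 19.47
eef_pos: [0.4408, 0.0579, 0.2019]
tool_rot: [0.072, 0.997, -0.0, -0.0]
ft_force: [0.8, 1.0, -0.7]
grip_width: 0.0853
grasp_force: 0.0
t 19.5167 p [445.4  58.5 210.1] close-angle 81.8 w 85.2 gf 0.0 F [3.2 0.8 5. ] j6 0.27
shift [  58.6 -417.5] turn -0.424
```

View pics/j.png

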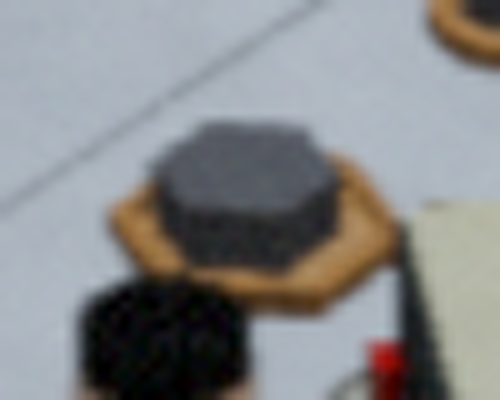

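The hexagonal block lies in its tray at (245,200), and looks flat and aligned. Now the square block.

```bash
python3 -m inch '[5,-40,20,0,0,-0.1,100, 12,-80,25,0,0,-0.2,100, 18,-120,25,0,0,-0.3,100, 24,-160,25,0,0,-0.424,100, 30,-200,25,0,0,-0.424,100, 36,-240,25,0,0,-0.424,100, 42,-280,25,0,0,-0.424,100, 48,-320,25,0,0,-0.424,100]'; python3 -m inch '[6,-40,0,0,0,0,100, 11,-80,0,0,0,0,100, 13,-98,-35,0,0,0,100, 13,-98,-75,0,0,0,100, 13,-98,-115,0,0,0,100, 13,-98,-130,0,0,0,100, 13,-98,-130,0,0,0,100, 13,-98,-130,0,0,0,100]'; python3 -m inch '[0,0,0,0,0,0,100, 0,0,0,0,0,0,100]' >/dev/null; python3 st.py 504 -359 57.5
```

```text
clock: 20.23
eef_pos: [0.489, -0.264, 0.2245]
tool_rot: [0.28, 0.96, 0.0, -0.0]
ft_force: [1.7, -0.3, -0.3]
grip_width: 0.0853
grasp_force: 0.0
clock: 20.9
eef_pos: [0.5014, -0.3595, 0.0936]
tool_rot: [0.28, 0.96, 0.001, -0.002]
ft_force: [0.4, -0.4, 1.2]
grip_width: 0.0856
grasp_force: 0.0
t 21.1167 p [ 503.8 -360.9   97.8] close-angle 57.5 w 85.2 gf 0.0 F [ 0.7 -0.1  0.9] j6 -0.05
shift [0.2 1.9] turn 0.0
```

```bash
python3 -m inch '[0,2,-25,0,0,0,100, 0,2,-50,0,0,0,100, 0,2,-66,0,0,0,100, 0,2,-73,0,0,0,100, 0,2,-74,0,0,0,100, 0,2,-74,0,0,0,70, 0,2,-74,0,0,0,60, 0,2,-74,0,0,0,60]'; python3 -m inch '[0,0,0,0,0,0,60, 0,0,0,0,0,0,60, 0,0,0,0,0,0,60]' >/dev/null; python3 st.py 407.8 267.2 65
```

```text
clock: 21.78
eef_pos: [0.5038, -0.3589, 0.0236]
tool_rot: [0.28, 0.96, -0.001, 0.002]
ft_force: [0.4, 0.8, 4.1]
grip_width: 0.0603
grasp_force: 69.0
t 22.0833 p [ 503.8 -358.9   23.6] close-angle 57.5 w 60.5 gf 69.0 F [-0.4  2.1  6. ] j6 -0.05
shift [-96.  626.1] turn 0.131
```

```bash
python3 -m inch '[0,0,15,0,0,0,60, 0,0,45,0,0,0,60, 0,0,85,0,0,0,60, 0,0,125,0,0,0,60, 0,0,165,0,0,0,60, -2,15,200,0,0,0.06,60, -7,45,205,0,0,0.131,60, -13,85,205,0,0,0.131,60]'; python3 -m inch '[-6,39,0,0,0,0,60, -12,78,0,0,0,0,60, -18,117,0,0,0,0,60, -24,156,0,0,0,0,60, -30,195,0,0,0,0,60, -36,234,0,0,0,0,60, -42,273,0,0,0,0,60, -48,312,0,0,0,0,60]'; python3 -m inch '[-6,39,0,0,0,0,60, -12,78,0,0,0,0,60, -18,117,0,0,0,0,60, -24,156,0,0,0,0,60, -30,190,0,0,0,0,60, -33,215,0,0,0,0,60, -33,215,0,0,0,0,60, -33,215,0,0,0,0,60]'; python3 st.py 407.8 267.2 65
```

```text
clock: 22.75
eef_pos: [0.4908, -0.2754, 0.2296]
tool_rot: [0.217, 0.976, -0.002, 0.004]
ft_force: [1.3, 1.2, -5.6]
grip_width: 0.0607
grasp_force: 67.8
clock: 23.42
eef_pos: [0.4397, 0.0405, 0.2258]
tool_rot: [0.217, 0.976, -0.0, -0.001]
ft_force: [1.5, 0.4, -4.1]
grip_width: 0.0608
grasp_force: 67.8
clock: 24.08
eef_pos: [0.4072, 0.2548, 0.2254]
tool_rot: [0.215, 0.977, -0.001, -0.001]
ft_force: [0.3, 0.3, -4.7]
grip_width: 0.0608
grasp_force: 67.9
t 24.1333 p [407.4 253.7 225.5] close-angle 65.1 w 60.6 gf 67.9 F [-0.2 -0.3 -5.3] j6 0.99
shift [ 0.4 13.5] turn -0.001
```

```bash
python3 -m inch '[0.5,13.5,-20,0,0,0,60, 0.5,13.5,-55,0,0,0,60, 0.5,13.5,-95,0,0,0,60, 0.5,13.5,-130,0,0,0,60, 0.5,13.5,-160,0,0,0,60, 0.5,13.5,-176,0,0,0,60, 0.5,13.5,-184,0,0,0,60, 0.5,13.5,-184,0,0,0,60]'; python3 -m inch '[0,0,0,0,0,0,60, 0,0,0,0,0,0,60]' >/dev/null; python3 st.py 407.8 267.2 65
```

```text
clock: 24.8
eef_pos: [0.4076, 0.2653, 0.0404]
tool_rot: [0.218, 0.976, -0.002, -0.002]
ft_force: [-0.2, 1.0, -4.2]
grip_width: 0.0606
grasp_force: 67.8
t 25.0167 p [410.3 268.1  44. ] close-angle 64.9 w 60.4 gf 67.8 F [-0.4 -0.4 -5.1] j6 1.02
shift [-2.5 -0.9] turn 0.001
```

```bash
python3 -m inch '[-2,-1,-5,0,0,0,60, -2,-1,-9,0,0,0,60, -2,-1,-12,0,0,0,60, -2,-1,-14,0,0,0,60, -2,-1,-14,0,0,0,60, -2,-1,-14,0,0,0,60]';  python3 st.py 407.8 267.2 65
```

```text
clock: 25.52
eef_pos: [0.4065, 0.2664, 0.0295]
tool_rot: [0.217, 0.976, 0.0, 0.0]
ft_force: [-3.3, -2.3, 7.9]
grip_width: 0.0605
grasp_force: 69.4
t 25.5667 p [406.5 266.5  29.5] close-angle 65.0 w 60.9 gf 69.4 F [-4.  -2.8  8.7] j6 1.02
shift [1.3 0.7] turn 0.0
```

Contact with the floor, so I'll release, back off and check everything.

```bash
python3 -m inch '[0,0,0,0,0,0,80, 0,0,0,0,0,0,100, 0,0,0,0,0,0,100, 0,0,10,0,0,0,100, 0,0,40,0,0,0,100, 0,0,80,0,0,0,100, 0,0,120,0,0,0,100, -20,0,160,0,0,0,100]'; python3 -m inch '[-40,0,20,0,0,0,100, -80,0,40,0,0,0,100, -120,30,50,0,0,0,100, -150,60,50,0,0,0,100, -150,100,50,0,0,0,100, -150,130,50,0,0,0,100, -150,130,50,0,0,0,100, -150,130,50,0,0,0,100]'; cat > f4.py <<'E'
from fit import *
R={c:bot.camera(c) for c in cams};I={c:np.minimum(v,95) for c,v in R.items()}
a=cv2.resize(R["top"][150:310,110:410],None,fx=2.6,fy=2.6,interpolation=cv2.INTER_CUBIC);cv2.imwrite("pics/k.png",a)
b=[cv2.resize(R["side"][int(v)-22:int(v)+22,int(u)-22:int(u)+22],(390,290),interpolation=cv2.INTER_CUBIC) for u,v in (proj("side",q) for q in((.408,.267,.015),(.443,.058,.015),(.527,.186,.015),(.4065,-.22,.015)))]
cv2.imwrite("pics/l.png",np.vstack([np.hstack(b[:2]),np.hstack(b[2:])]))
for k,s,x,y,t in(("square",.062,409,267.1,-25),("hex",.048,443.8,58.9,21.8),("round",.038,528,186,0),("oblong",np.array([.03,.02]),407.8,-219.8,-27)):
    p,f=fit([x/1e3,y/1e3,np.radians(t)],[.012,.012,.01 if k=="round" else .4],{"top":crop(I["top"],proj("top",(x/1e3,y/1e3,.02)),18)},[(poly(k,s),(.006,.028),(0,1,2),k=="round")])
    print(k,"off mm",(p[0]*1e3-x).round(1),(p[1]*1e3-y).round(1),"yaw err",(np.degrees(p[2])-t).round(1))
E
python3 f4.py; python3 st.py
```

```text
clock: 26.23
eef_pos: [0.3905, 0.2671, 0.1885]
tool_rot: [0.218, 0.976, 0.001, 0.002]
ft_force: [1.0, 1.2, 1.3]
grip_width: 0.0856
grasp_force: 0.0
clock: 26.9
eef_pos: [0.2375, 0.398, 0.2357]
tool_rot: [0.215, 0.977, 0.0, 0.0]
ft_force: [0.6, -0.3, -0.3]
grip_width: 0.0854
grasp_force: 0.0
square off mm -1.3 -0.6 yaw err -0.7
hex off mm -2.0 -1.4 yaw err 0.9
round off mm -1.6 1.7 yaw err 0.7
oblong off mm 1.6 -1.8 yaw err -0.2
t 27.05 p [238.1 395.5 235.6] close-angle 64.9 w 85.3 gf 0.0 F [0.1 0.4 0.2] j6 1.47
```

View pics/k.png

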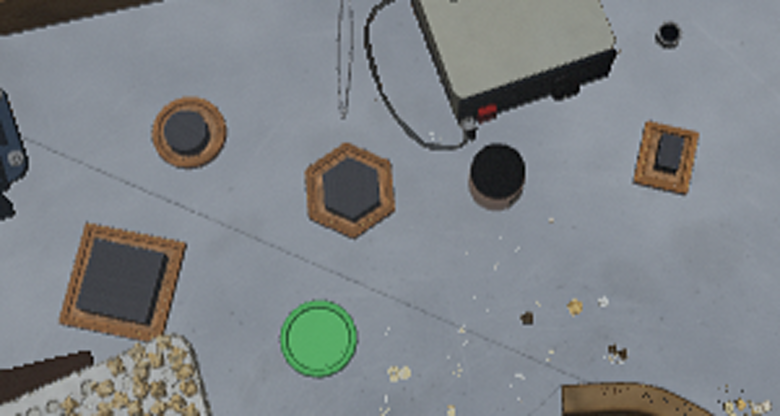

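View pics/l.png

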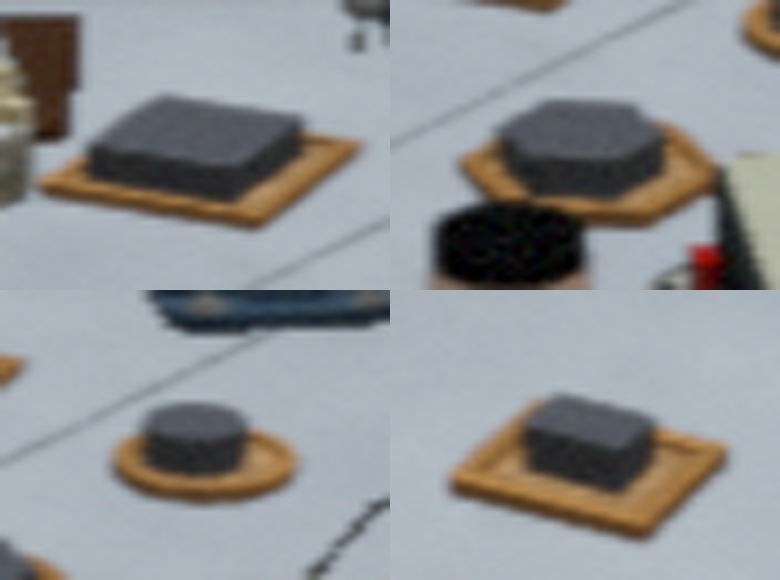

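All four blocks lie flat in their trays: square (122,280), hexagonal (352,190), round (187,132) and oblong (670,153). Each is within 3 mm of centre and 1° of its tray's sides. The jar (497,172) and loupe (668,34) have not moved.

```bash
python3 -c "
from workcell import bot;print(bot.job_done())"
```

```text
the job is handed in; nothing more can be done
None
```

I put all four blocks in their own trays and handed the job in at about 27 s; the last camera check showed each flat, within 3 mm of centre and 1° of its tray's sides, with the jar and loupe where they stood.

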